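# Photograph the specimen tubs with a scale ruler for the online class

### The arm

A 6-joint arm with a two-finger parallel gripper is mounted at the origin on the work surface. World frame = base frame: x ahead of the robot, y to its left, z up, the work surface at z = 0. Lengths are in m, angles in rad, forces in N, time in s.
With the tool pointing down it reaches from about 0.35 to 0.975 m from the base axis. Payload 4.9 kg.
Tool frame: the origin (TCP) lies at the very end of the fingers, on their centre line; the grasp point (between the pads) lies 19 mm behind it (ctrl.tcp_to_grasp is the z of the grasp point in the tool frame, in m); z points along the fingers, y is the line along which they close (so a half turn about z gives the same grasp; the last joint's range is limited). The gripper opens to 85 mm and grips with 20 to 120 N. Pads are 22 mm wide; open, the fingers measure 114 mm over their backs; the gripper's body (76 mm by 85 mm) begins 54 mm behind the grasp point. The pads swing forward as they close: fully open they stand 13 mm farther back than shut.
Start: joints at [-0.119, 0.053, 1.613, -0, 1.476, -0.119], TCP at [0.625, 0, 0.206] pointing down, gripper open.
Joint ranges: [-3.01, 3.01], [-1.01, 2.22], [0.06, 2.58], [-1.02, 4.17], [0.09, 2.62], [-3.14, 3.14]. Speed limits (rad/s): [2.57, 2.57, 3.14, 3.14, 3.14, 3.14].

### API

Orientations are given as a rotation vector (axis times angle).
In Python, from station import ctrl, eyes, job, nets gives the robot as it stands. The module is installed in compiled form; this text tells all that it offers.
- The arm moves only by the tool jog_arm, never from a script. Its argument "commands" is one flat list of numbers, 7 for each row, row after row: the shift along the tool's x, y, z each as a share of 0.06 m, from -1 to 1, then the turn, a rotation vector about the tool's x, y, z each as a share of 0.1 rad, from -1 to 1, then the finger opening in mm, from 0 to 85.4. In form: [x, y, z, ax, ay, az, grip, x, y, z, ax, ay, az, grip, ...]. A call has 1 to 20 rows; each row shifts and turns the commanded pose from where the row before left it, along the tool's axes as they then stand; what a row does not reach is not made up. A row lasts 1/8 s, in which the tool goes at most 62.5 mm and 10.7 degrees, less where a joint would pass 70% of its speed; a pose out of reach is approached as far as the arm can. A call with a number of a shift or a turn outside -1 to 1 is refused whole. A call with a gripper value outside its range is refused whole. The fingers move at their own pace and stop on an object; "newtons" is the grip in N (left out, the last holds). Time passes only in rows, so rows that do not move let the fingers close. It gives the time, the measured TCP pose, the force, the opening and the grip force at its end, in the units of the state.
- ctrl.get_obs(): the state, without advancing time (a new reading comes with each control period).
- eyes.get_image(name): name is "scene" or "side" or "wrist"; returns a dict with "image" (480x640x3 uint8, red, green, blue), "z_map" (480x640 float32, m along the optical axis (not along the pixel's ray), 0 where there is no reading), "K" (3x3 intrinsics, pixels), "cam_to_world" (4x4, takes a point from camera to world coordinates). Camera axes: x right, y up, looking along -z (the intrinsics and any distortion apply to the point x, -y, -z); pixel columns grow to the right and rows downward; lengths in m; the calibration is good to about 2 mm. A picture is of the moment at which its call begins.
- job.finish_job(): hands the job in; it is judged then, once.
Trained networks look in the newest picture that a camera, given by its name, has taken for a name from the list of things; names that differ only in an ending like _2 or _b are one class to them, and where a whole thing is asked for, a point or a joint stands for the part that bears it (a point fixed in the world has none). Each returns a list of dicts, best first, with "p" (0 to 1); they miss things now and then, are a little off and sometimes report something else, mostly with a low value. They report only what shows in the picture. A call takes as long as a camera call. They do not tell look-alikes from the thing itself.
- nets.silhouettes(camera, name): "mask" (480x640 bool, what is visible of it) and "bbox" ([left, top, right, bottom] in pixels, round what is visible of it).
The state is a dict: "t": time; "q": joint angles; "dq": joint speeds; "effort": joint torques, N m; "tool_pos": TCP position; "tool_rot": TCP orientation; "contact_force": force on the tool from outside, world axes, zero at the start; "wrist_torque": the same for the moment, N m; "opening": finger opening in m; "grip_force": force on a finger pad.
Only numpy, scipy, OpenCV 4.12 (cv2) and the standard library are available. Lean on these libraries where they do the work, as an engineer would, in place of code of your own. Each camera call takes 0.05 s, during which the arm holds its last target. There are 200 camera calls.

### The job

Get the rock specimens photographed for the online class: lay the ruler flat on the table, flush against the middle of the grey board's long edge nearest the robot, stand all the turquoise-lidded tubs upright on the board, and with everything in place press the shutter button fully down and let it up. Then put all the tubs away standing upright in the low red basket beside the board, leaving the ruler flush where it lies. The tubs are thin and brittle: grip them with no more than 30 N, set them down softly without dropping or tipping them over, and do not disturb the other things on the table.

Things in the scene. Friction and masses are not known exactly. Their poses are not given: they have to be found in the camera images.
- tub1: sealed round specimen tub, number 1 of up to four alike: 58 mm across, 74 mm tall, 0.2 kg, straight-sided, white foot, clear wall with a stone inside, flat turquoise lid. Origin at the centre of its underside, z up. Thin: cracks if a finger presses with over 30 N (grip with 20 to 25 N) or if dropped or rammed down (over 50 N). May be absent (None from the start)
- tub2: sealed round specimen tub, number 2 of up to four alike: 58 mm across, 74 mm tall, 0.2 kg, straight-sided, white foot, clear wall with a stone inside, flat turquoise lid. Origin at the centre of its underside, z up. Thin: cracks if a finger presses with over 30 N (grip with 20 to 25 N) or if dropped or rammed down (over 50 N). May be absent (None from the start)
- tub3: sealed round specimen tub, number 3 of up to four alike: 58 mm across, 74 mm tall, 0.2 kg, straight-sided, white foot, clear wall with a stone inside, flat turquoise lid. Origin at the centre of its underside, z up. Thin: cracks if a finger presses with over 30 N (grip with 20 to 25 N) or if dropped or rammed down (over 50 N). May be absent (None from the start)
- tub4: sealed round specimen tub, number 4 of up to four alike: 58 mm across, 74 mm tall, 0.2 kg, straight-sided, white foot, clear wall with a stone inside, flat turquoise lid. Origin at the centre of its underside, z up. Thin: cracks if a finger presses with over 30 N (grip with 20 to 25 N) or if dropped or rammed down (over 50 N). May be absent (None from the start)
- ruler: aluminium ruler, loose, 0.12 kg: a plate 240 mm long (its x), 40 mm wide (its y), 5 mm thick, with a raised grip rib along the middle of its top, 120 mm long, 12 mm wide, its top 25 mm above the underside. Origin at the centre of the underside, z up. The two long edges (at y = +20 and -20 mm) are alike and either may lie against the board
- board: flat grey display board fixed on the table: 140 mm deep (its x), 330 mm wide (its y), 8 mm thick. Origin at the centre of the underside; x points away from the robot: the edge nearest the robot is at x = -70 mm, along y. Ruler flush: its centre at x = -90 mm, y within 50 mm of 0. A tub on it has its underside 8 mm up. A tablet 190 mm tall stands beyond its far left corner
- basket: low open red basket fixed to the table, to the left of the board: outside 310 mm (its x) by 105 mm (its y), 30 mm high, walls and floor 5 mm thick. Origin at the centre of the underside; a tub stands in it with its underside 5 mm up; four fit in a row along x
- shutter (a joint): travel of the shutter button: 0 up, 0.008 m fully down; its spring takes 5 N
- shutter_top (a point): centre of the top of the shutter button's round grey cap (44 mm across) on its small white housing, which is fixed to the table among the tubs; press straight down
- mug: white mug, 76 mm across, 90 mm tall, origin at the centre of the underside; leave alone
- sanitiser: clear bottle, 60 mm across, 150 mm tall, origin at the centre of the underside; leave alone
- pencup: grey pen cup, 72 mm across, 100 mm tall (pens to 155 mm), origin at the centre of the underside; leave alone
Things that resemble listed ones, but are neither listed nor needed, are in the scene too. Leave any blue look-alike of the tub3 alone.

How it is judged:
On the way, in this order (a step that is already met when the one before it is completed fails the run):
1. the ruler lies flush against the board's near edge and every tub stands upright on the board, let go of (x of ruler in the frame of board between -0.093 and -0.086 m and y of ruler in the frame of board between -0.05 and 0.05 m and angle between the x axis of ruler and the y axis of board, either way round below 0.03 rad and height (world z) of ruler below 0.004 m and angle between ruler's own z axis and vertical below 0.06 rad and x of tub1 in the frame of board between -0.044 and 0.044 m and y of tub1 in the frame of board between -0.139 and 0.139 m and z of tub1 in the frame of board between 0.004 and 0.012 m and angle between each of tub1, tub2, tub3, tub4's own z axis and vertical below 0.1 rad and x of tub2 in the frame of board between -0.044 and 0.044 m and y of tub2 in the frame of board between -0.139 and 0.139 m and z of tub2 in the frame of board between 0.004 and 0.012 m and x of tub3 in the frame of board between -0.044 and 0.044 m and y of tub3 in the frame of board between -0.139 and 0.139 m and z of tub3 in the frame of board between 0.004 and 0.012 m and x of tub4 in the frame of board between -0.044 and 0.044 m and y of tub4 in the frame of board between -0.139 and 0.139 m and z of tub4 in the frame of board between 0.004 and 0.012 m and contact force between the fingers and tub1 below 0.5 N and contact force between the fingers and tub2 below 0.5 N and contact force between the fingers and tub3 below 0.5 N and contact force between the fingers and tub4 below 0.5 N and contact force between the fingers and ruler below 0.5 N), for 0.2 s.
2. the shutter button is pressed fully down while ruler and tubs are in place (x of ruler in the frame of board between -0.093 and -0.086 m and y of ruler in the frame of board between -0.05 and 0.05 m and angle between the x axis of ruler and the y axis of board, either way round below 0.03 rad and height (world z) of ruler below 0.004 m and angle between ruler's own z axis and vertical below 0.06 rad and x of tub1 in the frame of board between -0.044 and 0.044 m and y of tub1 in the frame of board between -0.139 and 0.139 m and z of tub1 in the frame of board between 0.004 and 0.012 m and angle between each of tub1, tub2, tub3, tub4's own z axis and vertical below 0.1 rad and x of tub2 in the frame of board between -0.044 and 0.044 m and y of tub2 in the frame of board between -0.139 and 0.139 m and z of tub2 in the frame of board between 0.004 and 0.012 m and x of tub3 in the frame of board between -0.044 and 0.044 m and y of tub3 in the frame of board between -0.139 and 0.139 m and z of tub3 in the frame of board between 0.004 and 0.012 m and x of tub4 in the frame of board between -0.044 and 0.044 m and y of tub4 in the frame of board between -0.139 and 0.139 m and z of tub4 in the frame of board between 0.004 and 0.012 m and value of joint shutter above 0.0065 m), for 0.1 s.
3. the shutter button is let up again (value of joint shutter below 0.0015 m), for 0.1 s.
At the end, for the whole second after the job is handed in: Every tub stands upright on the basket's floor (tilt under 6 degrees), the ruler lies flat and flush against the middle of the board's near edge (gap under 3 mm, skew under 1.7 degrees, centre within 50 mm of the middle), the button is up, and all is released and at rest (x of tub1 in the frame of basket between -0.13 and 0.13 m and y of tub1 in the frame of basket between -0.03 and 0.03 m and z of tub1 in the frame of basket between 0.001 and 0.01 m and angle between each of tub1, tub2, tub3, tub4's own z axis and vertical below 0.1 rad and x of tub2 in the frame of basket between -0.13 and 0.13 m and y of tub2 in the frame of basket between -0.03 and 0.03 m and z of tub2 in the frame of basket between 0.001 and 0.01 m and x of tub3 in the frame of basket between -0.13 and 0.13 m and y of tub3 in the frame of basket between -0.03 and 0.03 m and z of tub3 in the frame of basket between 0.001 and 0.01 m and x of tub4 in the frame of basket between -0.13 and 0.13 m and y of tub4 in the frame of basket between -0.03 and 0.03 m and z of tub4 in the frame of basket between 0.001 and 0.01 m and x of ruler in the frame of board between -0.093 and -0.086 m and y of ruler in the frame of board between -0.05 and 0.05 m and angle between the x axis of ruler and the y axis of board, either way round below 0.03 rad and height (world z) of ruler below 0.004 m and angle between ruler's own z axis and vertical below 0.06 rad and contact force between the fingers and tub1 below 0.5 N and contact force between the fingers and tub2 below 0.5 N and contact force between the fingers and tub3 below 0.5 N and contact force between the fingers and tub4 below 0.5 N and contact force between the fingers and ruler below 0.5 N and value of joint shutter below 0.0015 m and linear speed of each of tub1, tub2, tub3, tub4, ruler below 0.03 m/s); the robot touches nothing.
It fails at once if a tub is squeezed by the fingers with more than 30 N a side (60 N in all) (contact force between the fingers and tub1 above 60 N or contact force between the fingers and tub2 above 60 N or contact force between the fingers and tub3 above 60 N or contact force between the fingers and tub4 above 60 N).
It fails at once if a tub is dropped: it falls freely, let go of some 20 mm or more above what it lands on ((contact force between the fingers and tub1 below 0.5 N and linear speed of tub1 above 0.45 m/s and height (world z) of tub1 above 0.014 m) or (contact force between the fingers and tub2 below 0.5 N and linear speed of tub2 above 0.45 m/s and height (world z) of tub2 above 0.014 m) or (contact force between the fingers and tub3 below 0.5 N and linear speed of tub3 above 0.45 m/s and height (world z) of tub3 above 0.014 m) or (contact force between the fingers and tub4 below 0.5 N and linear speed of tub4 above 0.45 m/s and height (world z) of tub4 above 0.014 m)).
It fails at once if a tub is rammed down onto the board or into the basket (more than 50 N) (contact force between any of tub1, tub2, tub3, tub4 and board above 50 N or contact force between any of tub1, tub2, tub3, tub4 and basket above 50 N).
It fails at once if a tub is tipped over (angle between any of tub1, tub2, tub3, tub4's own z axis and vertical above 0.8 rad).
It fails at once if a bystander is shoved more than 30 mm or knocked over (distance of any of mug, sanitiser, pencup from where it was at the start of the episode above 0.03 m or angle between any of mug, sanitiser, pencup's own z axis and vertical above 0.5 rad).
Of tub1, tub2, tub3, tub4 only 3 to 4 are there at a start; the rules pass over those that are not, and their reading is None.
At some moment in a run one of tub1, tub2, tub3, tub4, ruler may be knocked a few centimetres aside while the robot is not near it.
It also fails if it takes over 210 s, if anything falls off the work surface, if the arm or the gripper's body presses on something with over 40 N, if the wrist force passes 120 N, or if a joint passes its speed limit or range.

## Working session

There is one attempt and no reset: what is moved stays moved. The work goes in short steps, Python scripts to look and compute and a tool call to move; the robot and the scene stay as the last step left them, time stands still between calls to the robot, and variables do not carry over. Pictures are saved under pics/ and viewed, at most 14 in all, crops included, and the job is handed in when it is done.

Besides the shell and the picture viewer there is one more tool, called after "Call:" in YAML: its name, and indented under it one key for each argument. jog_arm: Moves the arm, as the interface text tells. Shift numbers are shares of 0.06 m and turn numbers shares of 0.1 rad, none past 1 either way. Its arguments: {"type":"object","properties":{"commands":{"type":"array","items":{"type":"number"}},"newtons":{"type":"number"}},"required":["commands"]}

```bash
mkdir -p pics; cat > h.py <<'E'
import numpy as np, cv2
from station import ctrl, eyes, job, nets
def world(im, mask=None):
    z=im["z_map"]; K=im["K"]; T=im["cam_to_world"]
    v,u=np.indices(z.shape)
    x=(u-K[0,2])/K[0,0]*z; y=(v-K[1,2])/K[1,1]*z
    P=np.stack([x,-y,-z,np.ones_like(z)],-1)@T.T
    P=P[...,:3]; P[z<=0]=np.nan
    return P
def save(im,name): cv2.imwrite('pics/'+name,im["image"][...,::-1])
E
python3 - <<'E'
from h import *
o=ctrl.get_obs(); print(o['tool_pos'],o['tool_rot'],o['t'],ctrl.tcp_to_grasp)
for c in ["scene","side"]:
    im=eyes.get_image(c); save(im,c+'0.png'); P=world(im)
    print(c,im["K"].tolist(),im["cam_to_world"].round(3).tolist())
    for n in ["tub1","ruler","board","basket","shutter_top","mug","sanitiser","pencup"]:
        for d in nets.silhouettes(c,n):
            m=d["mask"]; q=P[m]; q=q[~np.isnan(q[:,0])]
            if len(q): print(n,round(float(d["p"]),2),d["bbox"],np.median(q,0).round(3),'top',np.median(q[q[:,2]>np.percentile(q[:,2],95)-.006],0).round(3), q.min(0).round(3),q.max(0).round(3))
E
```

```text
[6.24334252e-01 8.85729037e-05 2.04685953e-01] [-2.22029787e+00 -2.22035040e+00  1.93812851e-03] 0.0 -0.0187
scene [[465.2839473256521, 0.0, 328.13768869179546], [0.0, 465.2839473256521, 234.52763899685507], [0.0, 0.0, 1.0]] [[0.674, -0.464, 0.575, 1.17], [0.739, 0.417, -0.53, -0.574], [0.006, 0.782, 0.624, 0.767], [0.0, 0.0, 0.0, 1.0]]
tub1 0.85 [157.9, 325.8, 195.1, 378.9] [ 0.582 -0.418  0.064] top [ 0.567 -0.414  0.074] [ 0.468 -0.442 -0.002] [ 0.595 -0.372  0.08 ]
tub1 0.73 [197.0, 229.8, 222.6, 269.9] [ 0.369 -0.212  0.058] top [ 0.353 -0.209  0.075] [ 0.229 -0.235 -0.001] [ 0.381 -0.151  0.079]
tub1 0.61 [183.1, 263.0, 215.6, 304.5] [ 0.449 -0.291  0.058] top [ 0.435 -0.286  0.075] [ 0.36  -0.314 -0.001] [ 0.462 -0.258  0.078]
tub1 0.58 [243.1, 240.1, 267.6, 278.8] [ 0.464 -0.15   0.054] top [ 0.452 -0.144  0.075] [ 0.339 -0.172 -0.003] [ 0.482 -0.063  0.078]
ruler 0.85 [292.7, 205.0, 372.1, 244.8] [0.447 0.091 0.006] top [0.444 0.103 0.025] [ 0.4   -0.014 -0.002] [0.479 0.228 0.031]
ruler 0.61 [281.7, 236.4, 427.6, 328.3] [ 0.644 -0.008  0.009] top [ 0.643 -0.007  0.009] [ 0.
[... 3309 characters left out ...]
 -0.005] [0.652 0.447 0.032]
sanitiser 0.72 [211.5, 198.2, 255.5, 248.0] [0.336 0.161 0.057] top [0.34  0.178 0.086] [ 0.281  0.145 -0.004] [0.379 0.343 0.091]
sanitiser 0.66 [467.8, 268.2, 507.8, 347.9] [ 0.697 -0.329  0.077] top [ 0.707 -0.316  0.148] [ 0.678 -0.344 -0.004] [ 0.833 -0.127  0.152]
pencup 0.57 [220.1, 127.0, 246.6, 181.6] [0.382 0.498 0.069] top [0.389 0.503 0.133] [ 0.35   0.481 -0.002] [0.421 0.61  0.157]
pencup 0.5 [421.9, 351.0, 464.4, 412.5] [ 0.556 -0.43   0.06 ] top [ 0.563 -0.417  0.073] [ 0.534 -0.444 -0.003] [ 0.64  -0.338  0.076]
pencup 0.22 [404.2, 331.7, 431.0, 352.2] [ 0.575 -0.308  0.022] top [ 0.576 -0.306  0.023] [ 0.555 -0.327 -0.003] [ 0.612 -0.257  0.026]
```

View pics/scene0.png

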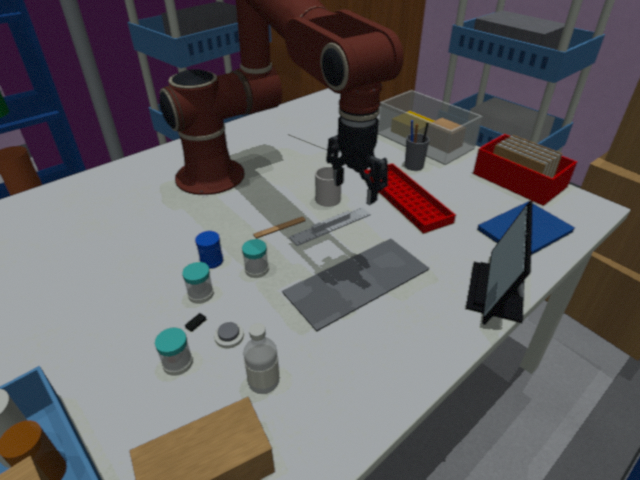

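```bash
cat >> h.py <<'E'
def lids(c, zlo=.066,zhi=.084):
    im=eyes.get_image(c); P=world(im); I=im["image"]; hsv=cv2.cvtColor(I,cv2.COLOR_RGB2HSV)
    m=((P[...,2]>zlo)&(P[...,2]<zhi)&(hsv[...,1]>60)).astype(np.uint8)
    n,l,s,ce=cv2.connectedComponentsWithStats(m); out=[]
    for i in range(1,n):
        if s[i,4]<60: continue
        q=P[l==i]; (c2,r)=cv2.minEnclosingCircle(q[:,:2].astype(np.float32))
        out.append((np.array(c2).round(4).tolist(),round(r,4),int(s[i,4]),ce[i].round().tolist(),np.median(hsv[l==i],0).tolist(),round(float(np.median(q[:,2])),4)))
    return out,im,P
E
python3 - <<'E'
from h import *
for c in ["scene","side"]:
    out,im,P=lids(c)
    for o in out: print(c,o)
    z=P[...,2]; 
    # board top rect
    for nm in ["board","ruler","basket"]:
        d=nets.silhouettes(c,nm)
        if not d: continue
        m=d[0]["mask"]&~np.isnan(z)
        lo,hi={"board":(.004,.012),"ruler":(.0025,.03),"basket":(.024,.034)}[nm]
        m&=(z>lo)&(z<hi)
        q=P[m][:,:2].astype(np.float32)
        k=cv2.morphologyEx(m.astype(np.uint8),cv2.MORPH_OPEN,np.ones((2,2)))>0
        q=P[k][:,:2].astype(np.float32)
        print(c,nm,cv2.minAreaRect(q),q.mean(0))
        if nm=="ruler":
            m=d[0]["mask"]&(z>.019)&(z<.03); q=P[m][:,:2].astype(np.float32); print(' rib',cv2.minAreaRect(q),q.mean(0),len(q))
I=cv2.imread('pics/side0.png'); cv2.imwrite('pics/crop0.png',cv2.resize(I[200:430,200:520],None,fx=2.4,fy=2.4))
E
```

```text
scene ([-0.5255, 1.5694], 0.1275, 100, [408.0, 26.0], [13.5, 176.5, 61.0], 0.0743)
scene ([-0.6834, 0.8044], 0.0722, 65, [279.0, 48.0], [13.0, 173.0, 56.0], 0.0756)
scene ([-1.1029, 0.1839], 0.0985, 177, [115.0, 54.0], [149.0, 152.0, 50.0], 0.0742)
scene ([-1.1029, -0.0435], 0.0642, 135, [63.0, 65.0], [149.0, 154.0, 50.0], 0.0746)
scene ([-1.1056, -0.2446], 0.0535, 125, [13.0, 76.0], [149.0, 152.0, 50.0], 0.0738)
scene ([-0.8391, -0.2059], 0.1505, 101, [48.0, 95.0], [108.0, 209.0, 53.0], 0.0753)
scene ([0.3597, 0.7207], 0.0519, 160, [446.0, 123.0], [16.0, 111.0, 146.0], 0.0811)
scene ([0.7744, 1.2004], 0.0338, 103, [630.0, 123.0], [18.0, 131.0, 65.0], 0.0742)
scene ([0.5471, 0.7132], 0.0599, 77, [495.0, 144.0], [2.0, 235.0, 79.0], 0.0778)
scene ([0.6632, 0.6978], 0.1407, 526, [524.0, 170.0], [1.0, 248.0, 74.0], 0.075)
scene ([0.021, -0.0113], 0.0637, 246, [207.0, 164.0], [4.0, 154.0, 44.0], 0.0748)
scene ([0.7523, 0.7539], 0.025, 72, [564.0, 163.0], [1.0, 244.0, 73.0], 0.076)
scene ([0.3512, -0.206], 0.0321, 351, [207.0, 239.0], [109.0, 228.0, 149.0], 0.0746)
scene ([0.451, -0.143], 
[... 1710 characters left out ...]
0727)
side ([0.5647, -0.4136], 0.0308, 866, [443.0, 365.0], [87.0, 127.0, 158.0], 0.0729)
side ([0.6298, -0.6154], 0.1164, 1148, [568.0, 457.0], [105.0, 111.0, 78.0], 0.0756)
side board ((0.6409692168235779, 0.007984966039657593), (0.32891932129859924, 0.144748255610466), 83.19342041015625) [nan nan]
side ruler ((0.43802201747894287, 0.10344121605157852), (0.23684026300907135, 0.035790227353572845), 78.87801361083984) [nan nan]
 rib ((0.4411015510559082, 0.10608690977096558), (0.12124794721603394, 0.012139244936406612), 81.8077392578125) [0.44002938 0.1003613 ] 149
side basket ((0.49880844354629517, 0.3161623775959015), (0.23807528614997864, 0.34036922454833984), 85.42170715332031) [nan nan]
```

View pics/crop0.png

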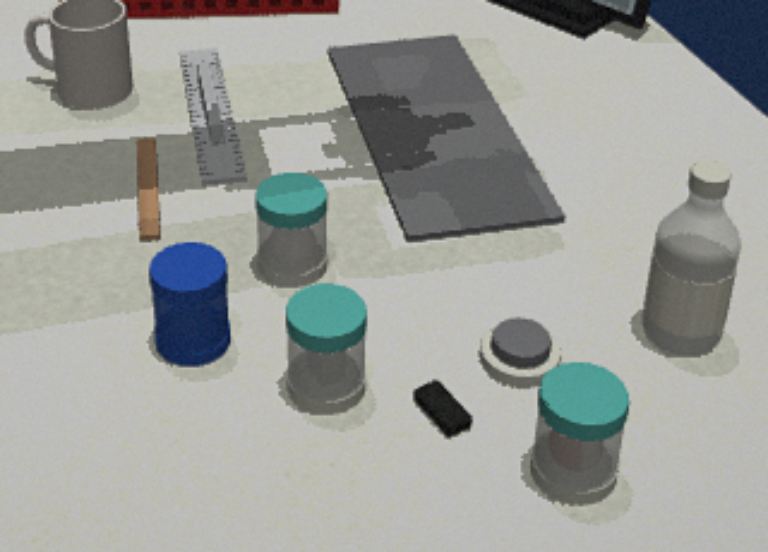

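The scene shows these candidates:
- **Tubs:** turquoise lids at scene (254,248), (196,272) and (170,341). The blue one at (207,239) is a look-alike and stays.
- **Ruler:** aluminium at (330,226). The wooden stick at (280,227) is not it.
- **Basket:** the low red one at (410,197). The deep red box at (524,170) is not it.
- **Board and button:** the grey board is at (355,283), not the blue pad at (526,232). The shutter is at (229,332).

The close crop confirms three turquoise tubs plus the blue look-alike.

```bash
cat >> h.py <<'E'
def plane(im,uv,z):
    K=im["K"];T=im["cam_to_world"]; uv=np.asarray(uv,float).reshape(-1,2)
    d=np.stack([(uv[:,0]-K[0,2])/K[0,0],-(uv[:,1]-K[1,2])/K[1,1],-np.ones(len(uv))],1)@T[:3,:3].T
    o=T[:3,3]; return (o+d*((z-o[2])/d[:,2])[:,None])[:,:2]
def rect(im,mask,z):
    m=cv2.morphologyEx(mask.astype(np.uint8),cv2.MORPH_OPEN,np.ones((3,3)))
    c=max(cv2.findContours(m,cv2.RETR_EXTERNAL,cv2.CHAIN_APPROX_NONE)[0],key=cv2.contourArea)
    q=plane(im,c[:,0],z); r=cv2.minAreaRect((q*1000).astype(np.float32))
    return np.round(r[0],1),np.round(r[1],1),round(r[2],2)
E
python3 - <<'E'
from h import *
for c in ["scene","side","wrist"]:
    im=eyes.get_image(c)
    if c=="wrist": save(im,'wrist0.png'); print(im["cam_to_world"].round(3).tolist())
    for nm,z in [("board",.008),("ruler",.005),("basket",.03)]:
        for d in nets.silhouettes(c,nm)[:2]: print(c,nm,round(float(d["p"]),2),rect(im,d["mask"],z),d["bbox"])
E
```

```text
scene board 0.84 (array([640.7,   9. ]), array([332.9, 147.4]), 83.02) [283.2, 239.7, 428.8, 332.9]
scene ruler 0.59 (array([440.8, 107.8]), array([241.3,  56.1]), 82.47) [290.1, 203.1, 372.4, 244.1]
scene basket 0.78 (array([504.6, 343. ]), array([136.2, 342. ]), 74.29) [364.3, 164.1, 459.1, 234.5]
side board 0.88 (array([635.4,   4.5]), array([337.8, 143.1]), 83.65) [340.9, 215.2, 437.5, 298.7]
side ruler 0.64 (array([440.4, 102.6]), array([246.3,  40.4]), 81.93) [275.2, 223.3, 303.4, 277.9]
side basket 0.65 (array([486.2, 327.5]), array([160.5, 305.6]), 75.16) [224.2, 176.6, 340.4, 207.5]
[[1.0, 0.0, -0.0, 0.626], [0.0, 0.958, 0.288, 0.073], [0.0, -0.288, 0.958, 0.374], [0.0, 0.0, 0.0, 1.0]]
wrist board 0.85 (array([638.4,  10.1]), array([331.7, 141. ]), 83.2) [265.1, 24.2, 433.0, 341.5]
wrist ruler 0.73 (array([440.7,  96.4]), array([217.8,  43.1]), 81.84) [123.7, 2.5, 166.1, 223.3]
```

View pics/wrist0.png

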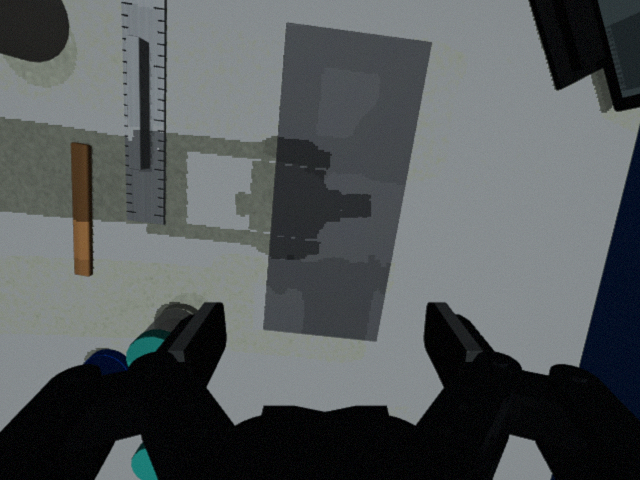

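The wrist view shows the board from (287,24) to (378,340), the ruler at (145,110), and its rib at (144,103). I'll reach for the ruler first, stopping above it for a closer look.

Call:
jog_arm:
  commands: [0,0,0,0,0,0.7,40,0,0,0,0,0,0.7,40,0.33,-0.82,0,0,0,0,40,0.33,-0.82,0,0,0,0,40,0.33,-0.82,0,0,0,0,40,0.3,-0.82,0,0,0,0,40,0,0,0.65,0,0,0,40,0,0,0.65,0,0,0,40,0,0,0,0,0,0,40,0,0,0,0,0,0,40]
  newtons: 22

```text
t: 3.15
tool_pos: [0.4418, 0.1041, 0.1294]
tool_rot: [2.371, 2.06, 0.002]
contact_force: [0.0, -0.2, 0.4]
opening: 0.0395
grip_force: 0.0
```

```bash
cat >> h.py <<'E'
from scipy.spatial.transform import Rotation as R
def pose():
    o=ctrl.get_obs(); M=R.from_rotvec(o['tool_rot']).as_matrix()
    return np.array(o['tool_pos']),M,o
def go(target,label=''):
    p,M,o=pose(); print(label,'units',(M.T@(np.array(target)-p)/.06).round(3),'yaw',round(float(np.arctan2(M[1,1],M[0,1])),4),'tcp',p.round(4),'t',round(float(o['t']),2))
B=np.array([.638,.010]); BY=-.119
def bw(x,y,z=0):
    c,s=np.cos(BY),np.sin(BY); return np.array([B[0]+c*x-s*y,B[1]+s*x+c*y,z])
E
python3 - <<'E'
from h import *
im=eyes.get_image("wrist"); save(im,'w1.png'); P=world(im); z=P[...,2]
m=(z>.017)&(z<.032)&(np.abs(P[...,0]-.44)<.06)&(np.abs(P[...,1]-.1)<.12)
print(rect(im,m,.025))
for d in nets.silhouettes("wrist","ruler")[:2]: print(d["p"],rect(im,d["mask"],.005),d["bbox"])
go([.4405,.1025,.008])
E
```

```text
(array([441.7, 108. ]), array([119.5,  11.7]), 82.23)
0.73 (array([441.5, 107.6]), array([239.3,  40.8]), 81.92) [299.2, 76.4, 350.7, 342.7]
 units [-0.033 -0.036  2.037] yaw -0.1402 tcp [0.4425 0.1041 0.1302] t 3.25
```

View pics/w1.png

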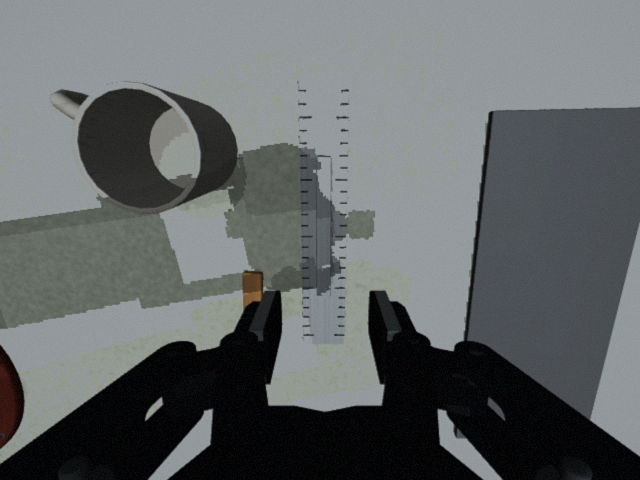

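The wrist view shows the ruler from (323,80) to (323,340) with its rib at (322,225). The measured centre is (0.4416, 0.108), and the fingers are aligned with it. I'll descend and grip the rib.

Call:
jog_arm:
  commands: [0.02,0,0.6,0,0,0,40,0,0,0.6,0,0,0,40,0,0,0.5,0,0,0,40,0,0,0.3,0,0,0,40,0,0,0,0,0,0,40,0,0,0,0,0,0,5,0,0,0,0,0,0,5,0,0,0,0,0,0,5,0,0,0,0,0,0,5,0,0,0,0,0,0,5]
  newtons: 40

```text
t: 4.5
tool_pos: [0.4411, 0.1053, 0.008]
tool_rot: [2.371, 2.061, 0.0]
contact_force: [-0.0, -0.5, -0.7]
opening: 0.0049
grip_force: 0.0
```

```bash
python3 - <<'E'
from h import *
p,M,o=pose(); print(o['opening'],o['grip_force'])
t=bw(-.0965,0,.04); go(t); go(bw(-.1,0,0.008))
E
```

```text
0.004873827242900476 0.0
 units [-1.149  1.863 -0.533] yaw -0.14 tcp [0.4411 0.1053 0.008 ] t 4.5
 units [-1.15   1.805  0.   ] yaw -0.14 tcp [0.4411 0.1053 0.008 ] t 4.5
```

```bash
python3 - <<'E'
from h import *
for c in ["scene","side"]:
    im=eyes.get_image(c); save(im,c+'1.png'); P=world(im); z=P[...,2]
    for d in nets.silhouettes(c,"ruler")[:2]: print(c,d["p"],rect(im,d["mask"],.005),d["bbox"])
I=cv2.imread('pics/side1.png')[160:320,190:390]; J=cv2.imread('pics/scene1.png')[130:290,240:440]
cv2.imwrite('pics/c1.png',cv2.resize(np.hstack([I,J]),None,fx=2,fy=2,interpolation=cv2.INTER_CUBIC))
E
```

```text
scene 0.8 (array([439.8, 106.8]), array([243.4,  55.9]), 82.15) [289.0, 203.5, 373.3, 246.0]
side 0.89 (array([438.2,  90.1]), array([220. ,  40.9]), 81.42) [276.0, 226.9, 302.9, 277.2]
side 0.42 (array([405.9, 691. ]), array([406.8,  79.4]), 84.0) [222.1, 129.2, 246.3, 181.8]
```

View pics/c1.png

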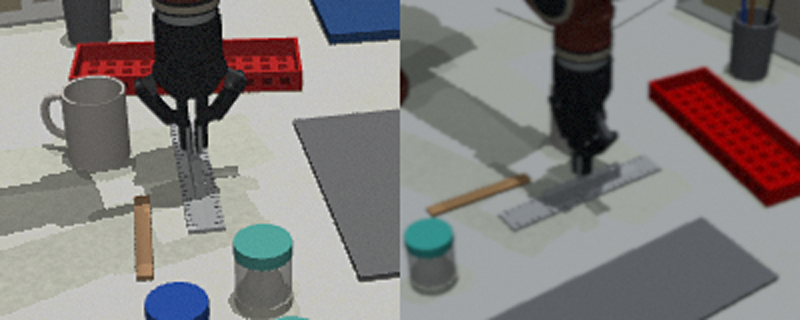

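The left crop shows the fingers straddling the rib at (198,140), and the ruler hasn't moved. The reported opening equals the commanded 5 mm, so I'll close all the way.

Call:
jog_arm:
  commands: [0,0,0,0,0,0,0,0,0,0,0,0,0,0,0,0,0,0,0,0,0,0,0,0,0,0,0,0]
  newtons: 40

```text
t: 5.2
tool_pos: [0.4411, 0.1053, 0.0079]
tool_rot: [-2.371, -2.061, 0.0]
contact_force: [0.3, 0.6, 0.3]
opening: -0.0
grip_force: 0.0
```

```bash
python3 - <<'E'
from h import *
im=eyes.get_image("wrist"); save(im,'w2.png'); P=world(im); z=P[...,2]
m=(z>.017)&(z<.028)&(np.abs(P[...,0]-.44)<.05)&(np.abs(P[...,1]-.1)<.12)
print(rect(im,m,.025))
for d in nets.silhouettes("wrist","ruler")[:2]: print(d["p"],rect(im,d["mask"],.005),d["bbox"])
im=eyes.get_image("side"); 
cv2.imwrite('pics/c2.png',cv2.resize(np.hstack([im["image"][200:290,240:340,::-1]]),None,fx=5,fy=5,interpolation=cv2.INTER_CUBIC))
E
```

```text
(array([446.4, 139.3]), array([57., 12.]), 81.9)
0.63 (array([449.5, 159.6]), array([135.3,  40.7]), 81.93) [279.5, 28.7, 371.5, 409.3]
```

View pics/w2.png

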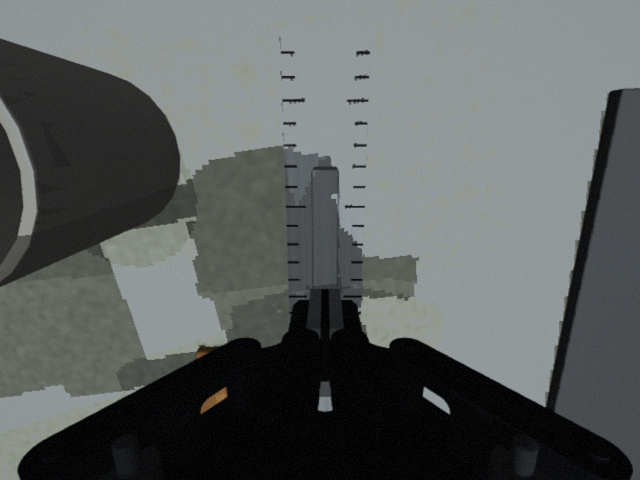

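View pics/c2.png

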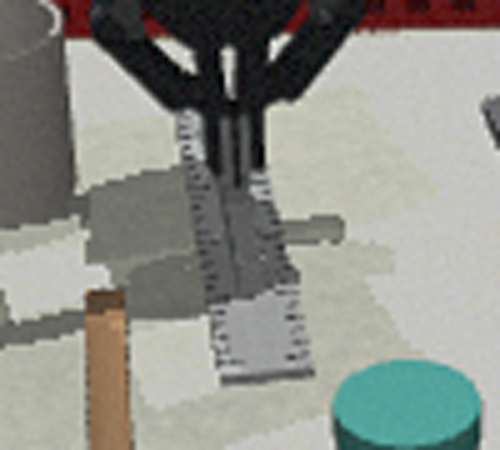

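```bash
python3 - <<'E'
from h import *
im=eyes.get_image("side"); P=world(im); I=im["image"].mean(2); v,u=np.indices(I.shape)
for r in range(222,252): print(r,' '.join('%3d/%3d/%3d'%(I[r,c],P[r,c,2]*1000,P[r,c,1]*1000) for c in range(278,296,2)))
p,M,o=pose(); print(p,o['contact_force'],o['opening'])
E
```

```text
222 146/  0/227  36/ 72/101  30/ 75/ 94  29/ 74/ 95  17/ 70/100  38/ 73/ 94  26/ 74/ 90  58/ 69/ 97 200/ -1/218
223 165/  6/211  82/ 70/100  21/ 70/ 98  55/ 74/ 91  22/ 68/ 99  77/ 68/ 98  30/ 68/ 96  58/ 68/ 94 188/ -2/214
224 165/  3/212 104/ 61/111  14/ 65/103  81/ 69/ 94  37/ 70/ 92  85/ 67/ 94  24/ 63/100  59/ 64/ 97 191/  1/202
225 159/  2/209 105/ 56/115  25/ 64/ 99  82/ 66/ 95  43/ 67/ 93  80/ 65/ 94  38/ 61/ 99  58/ 62/ 95 195/  0/201
226 163/  5/199 100/ 53/116  29/ 63/ 97  87/ 64/ 94  42/ 61/ 98  80/ 63/ 93  36/ 59/ 98  59/ 60/ 95 197/ -4/202
227 141/  4/196 105/  8/188  21/ 59/ 99  79/ 61/ 95  46/ 60/ 95  82/ 61/ 93  31/ 57/ 97  59/ 57/ 95 196/  0/191
228 178/  4/190 114/  5/188  22/ 54/103  76/ 56/ 98  57/ 58/ 94  82/ 57/ 94  37/ 53/100  56/ 52/ 99 192/ -3/192
229 171/  5/185 146/  2/187  29/ 53/101  65/ 56/ 95  57/ 55/ 95  82/ 56/ 92  25/ 51/ 98  15/ 52/ 96 191/  0/180
230 176/  3/183 151/  1/184  22/ 50/101  64/ 53/ 95  57/ 52/ 96  78/ 51/ 96  32/ 48/ 99   3/ 50/ 94 191/  1/174
231  90/  3/178 185/  2/178  25/ 50/ 97  64/ 48/ 99  55/ 49/ 95  82/ 48/ 96  41/ 45/ 99   9/
[... 1606 characters left out ...]
8/  3/109  99/  1/110 101/  5/103  89/ 25/ 70  92/ 23/ 72  92/ 23/ 70  92/  1/103  92/  6/ 94
247 114/  0/113  99/  3/105  99/  2/104  97/  5/ 99  74/ 24/ 68  92/ 22/ 70  92/ 23/ 66  77/  1/ 98  69/  5/ 91
248 119/  0/106  72/  4/ 99  68/  3/ 99  94/  3/ 97  72/ 21/ 68  97/ 25/ 60  91/ 23/ 62  96/  4/ 91  93/  1/ 92
249 125/ -3/109  92/  3/ 97  95/  4/ 94  95/  6/ 89  61/ 18/ 68  97/ 24/ 59  92/ 23/ 58  86/  4/ 86  94/  3/ 86
250 108/  0/100  60/  3/ 92  92/  4/ 89  94/  4/ 88  67/ 14/ 70  96/ 22/ 57  94/ 23/ 55  76/  2/ 85  97/  4/ 80Traceback (most recent call last):
  File "<stdin>", line 3, in <module>
  File "<stdin>", line 3, in <genexpr>
ValueError: cannot convert float NaN to integer
```

The side depth shows the shut fingertips end at z≈0.034 m, while the reported TCP height is 0.008. The tips are really about 26 mm higher than reported, so the fingers closed just above the rib. I'll open, go down in steps and try again.

Call:
jog_arm:
  commands: [0,0,0,0,0,0,30,0,0,0,0,0,0,30,0,0,0,0,0,0,30,0,0,0.15,0,0,0,30,0,0,0.15,0,0,0,30,0,0,0,0,0,0,30,0,0,0,0,0,0,30,0,0,0,0,0,0,0,0,0,0,0,0,0,0,0,0,0,0,0,0,0,0,0,0,0,0,0,0,0,0,0,0,0,0,0]
  newtons: 40

```text
t: 6.9
tool_pos: [0.4415, 0.1053, -0.0097]
tool_rot: [2.371, 2.06, 0.001]
contact_force: [-0.4, 0.3, 3.7]
opening: 0.011
grip_force: 41.4
```

```bash
cat >> h.py <<'E'
def tip(c="side"):
    p,M,o=pose(); im=eyes.get_image(c); P=world(im); hs=im["image"].astype(int).max(2)
    m=(hs<65)&(np.hypot(P[...,0]-p[0],P[...,1]-p[1])<.06)&(P[...,2]>.012)&(P[...,2]<.15)
    q=P[m]; s=np.sort(q[:,2]) ; return s[:12].round(4) if len(s) else None, p.round(4), o['opening'],o['grip_force'],np.round(o['contact_force'],1)
E
python3 -c "
from h import *
print(tip())"
```

```text
(array([0.0162, 0.0166, 0.0204, 0.0206, 0.0212, 0.0222, 0.0223, 0.0224,
       0.0228, 0.023 , 0.0232, 0.0233]), array([ 0.4415,  0.1053, -0.0097]), 0.011029425478474485, 41.38579487800598, array([-0.4,  0.3,  3.7]))
```

Gripped: opening 11 mm at 41 N. From here I take real tip height as reported z + 0.026.

```bash
python3 - <<'E'
from h import *
p,M,o=pose(); a=.021
c,s=np.cos(a),np.sin(a); Z=np.array([[c,-s,0],[s,c,0],[0,0,1]]) 
t=bw(-.102,-.003,-.0097); print((( Z@M).T@(t-p)/.06).round(3))
E
```

```text
[-1.239  1.74   0.002]
```

Call:
jog_arm:
  commands: [0,0,-0.25,0,0,0,0,0,0,-0.25,0,0,0,0,0,0,0,0,0,-0.21,0,-0.24,0.3,0,0,0,0,0,-0.25,0.36,0,0,0,0,0,-0.25,0.36,0,0,0,0,0,-0.25,0.36,0,0,0,0,0,-0.25,0.36,0,0,0,0,0,0,0,0,0,0,0,0,0,0,0.25,0,0,0,0,0,0,0.2,0,0,0,0,0,0,0,0,0,0,0,0,0,0,0,0,0,0]

```text
t: 8.57
tool_pos: [0.5353, 0.0194, -0.0075]
tool_rot: [-2.349, -2.086, 0.001]
contact_force: [0.6, 0.9, -0.3]
opening: 0.0111
grip_force: 41.5
```

```bash
cat >> h.py <<'E'
def edges():
    """wrist: board rect, ruler rect via height/brightness masks"""
    im=eyes.get_image("wrist"); out={}
    for nm,z in (("board",.008),("ruler",.005)):
        ds=nets.silhouettes("wrist",nm); out[nm]=[(round(float(d["p"]),2),rect(im,d["mask"],z),d["bbox"]) for d in ds[:2]]
    return out,im
E
python3 - <<'E'
from h import *
e,im=edges(); save(im,'w3.png'); print(e); p,M,o=pose(); print(p,o['contact_force'],o['opening'])
E
```

```text
{'board': [(0.74, (array([624. ,  20.7]), array([125.6, 249.7]), 8.14), [389.6, 0.0, 640.0, 446.4])], 'ruler': [(0.63, (array([539. ,  44.9]), array([194.6,  41.7]), 83.27), [276.2, 13.7, 375.0, 411.1])]}
[ 0.53602776  0.01911615 -0.0068282 ] [-0.37683463  0.25062986 -0.39915487] 0.010567165400010207
```

View pics/w3.png

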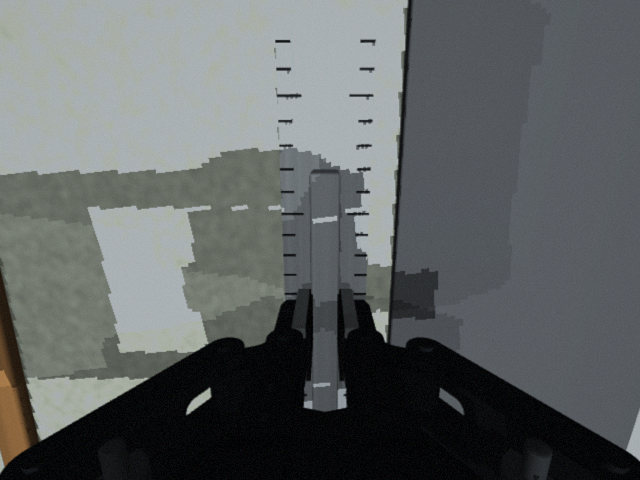

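The wrist view shows the board's near edge as a dark strip from (408,10) to (390,340) and the ruler's right edge from about (374,40) to (366,295). That leaves a gap of roughly 12 mm.

```bash
cat >> h.py <<'E'
def lines(im):
    g=im["image"].astype(float).mean(2); a=[]; 
    for r in range(20,290,3):
        row=g[r]; cand=[c for c in range(370,440) if row[c]<45 and row[c-1]>=45]
        if cand: a.append((cand[0],r))
    q=plane(im,np.array(a),.0); f=np.polyfit(q[:,1],q[:,0],1); k=np.abs(q[:,0]-np.polyval(f,q[:,1]))<.002
    f=np.polyfit(q[k,1],q[k,0],1); return f,len(a),int(k.sum())
def rulerline(im):
    ds=nets.silhouettes("wrist","ruler"); m=ds[0]["mask"]; L=[];Rr=[]
    for r in range(40,285,3):
        c=np.flatnonzero(m[r])
        if len(c)>20: L.append((c[0]-.5,r)); Rr.append((c[-1]+.5,r))
    out=[]
    for s in (L,Rr):
        q=plane(im,np.array(s),.005); f=np.polyfit(q[:,1],q[:,0],1); k=np.abs(q[:,0]-np.polyval(f,q[:,1]))<.002
        out.append(np.polyfit(q[k,1],q[k,0],1))
    return out
E
python3 - <<'E'
from h import *
im=eyes.get_image("wrist"); f,n,k=lines(im); print('board edge',f,n,k,'yaw',-np.arctan(f[0]))
l,r=rulerline(im)
for y in (0.02,.06,.12): print(y,np.polyval(f,y),np.polyval(l,y),np.polyval(r,y))
print(-np.arctan(l[0]),-np.arctan(r[0]))
print('expected edge at y.02', bw(-.07,0.0))
E
```

```text
board edge [0.11886333 0.56805615] 90 90 yaw -0.11830824038445656
0.02 0.5704334138241651 0.5161481204917442 0.5573370315242892
0.06 0.575187946979335 0.5208640740664015 0.562041936758441
0.12 0.5823197467120899 0.5279380044283873 0.5690992946096689
-0.11735708057202833 -0.11708465001647918
expected edge at y.02 [0.56849505 0.01831035 0.        ]
```

Call:
jog_arm:
  commands: [0,0.1,0.03,0,0,0,0,0,0.08,0,0,0,0,0,0,0,0,0,0,0,0,0,0,0,0,0,0,0]

```text
t: 9.32
tool_pos: [0.5466, 0.0177, -0.009]
tool_rot: [-2.35, -2.085, 0.0]
contact_force: [0.9, 0.6, -1.3]
opening: 0.011
grip_force: 41.5
```

```bash
python3 - <<'E'
from h import *
im=eyes.get_image("wrist"); f,n,k=lines(im); print('board edge',f,n,k,'yaw',-np.arctan(f[0]))
l,r=rulerline(im)
for y in (0.02,.06,.12): print(y,np.polyval(f,y),np.polyval(l,y),np.polyval(r,y))
print(-np.arctan(l[0]),-np.arctan(r[0]));p,M,o=pose(); print(p,o['contact_force'])
E
```

```text
board edge [0.11790849 0.56806275] 89 88 yaw -0.11736659848528976Traceback (most recent call last):
  File "<stdin>", line 3, in <module>
  File "h.py", line 56, in rulerline
    ds=nets.silhouettes("wrist","ruler"); m=ds[0]["mask"]; L=[];Rr=[]
                                            ~~^^^
IndexError: list index out of range
```

Call:
jog_arm:
  commands: [0,0.03,0.01,0,0,0,0,0,0.02,0,0,0,0,0,0,0.01,0,0,0,0,0,0,0,0,0,0,0,0]

```text
t: 9.93
tool_pos: [0.5485, 0.0175, -0.01]
tool_rot: [-2.347, -2.084, 0.004]
contact_force: [-5.4, 0.1, 2.1]
opening: 0.0105
grip_force: 41.9
```

Contact at 5 N: the ruler is flush. I'll release it and rise.

Call:
jog_arm:
  commands: [0,0,0,0,0,0,30,0,0,0,0,0,0,30,0,0,0,0,0,0,30,0,0,-0.3,0,0,0,40,0,0,-0.7,0,0,0,60,0,0,-1,0,0,0,80,0,0,-1,0,0,0,80,0,0,0,0,0,0,80,0,0,0,0,0,0,80]
  newtons: 22

```text
t: 11.05
tool_pos: [0.5503, 0.0173, 0.1715]
tool_rot: [2.349, 2.085, 0.002]
contact_force: [0.8, -0.0, 0.4]
opening: 0.0798
grip_force: 0.0
```

```bash
python3 - <<'E'
from h import *
im=eyes.get_image("wrist"); save(im,'w4.png')
for nm,z in (("board",.008),("ruler",.005)):
    for d in nets.silhouettes("wrist",nm)[:2]: print(nm,d["p"],rect(im,d["mask"],z),d["bbox"])
P=world(im); z=P[...,2]; m=(z>.017)&(z<.032)&(np.abs(P[...,0]-.55)<.04)&(np.abs(P[...,1]-.02)<.12); print('rib',rect(im,m,.025))
out,_,_=lids("side")
for o in out:
    if o[1]<.04: print(o)
out,_,_=lids("scene")
for o in out:
    if o[1]<.04 : print(o)
go([.448,-.1435,.17])
E
```

```text
board 0.94 (array([638.4,  10.5]), array([329.9, 140.8]), 83.13) [343.7, 25.4, 508.4, 357.0]
ruler 0.74 (array([549.5,  19.6]), array([240.8,  41.5]), 83.21) [302.6, 85.3, 343.7, 322.2]
ruler 0.52 (array([639.2,   9.7]), array([332.8, 142.5]), 83.22) [343.0, 26.8, 510.6, 357.3]
rib (array([549. ,  19.8]), array([119.3,  11.2]), 83.35)
([1.0801, 1.1774], 0.0363, 69, [372.0, 76.0], [17.0, 110.0, 83.0], 0.0747)
([0.4478, -0.1428], 0.0312, 481, [321.0, 282.0], [87.0, 126.0, 144.0], 0.0726)
([0.3483, -0.2065], 0.0301, 601, [278.0, 312.0], [111.0, 190.0, 157.0], 0.0725)
([0.4294, -0.2846], 0.031, 688, [335.0, 330.0], [87.0, 127.0, 160.0], 0.0726)
([0.5643, -0.4139], 0.0305, 866, [443.0, 365.0], [87.0, 127.0, 158.0], 0.0728)
([0.7732, 1.2039], 0.033, 107, [631.0, 123.0], [18.0, 131.0, 65.0], 0.0746)
([0.7475, 0.7564], 0.0233, 72, [564.0, 163.0], [2.0, 243.0, 72.0], 0.0764)
([0.3509, -0.2079], 0.0306, 353, [207.0, 239.0], [109.0, 228.0, 149.0], 0.0746)
([0.4497, -0.1434], 0.0306, 370, [254.0, 248.0], [89.0, 166.0, 131.0], 0.0746)
([0.4318, -0.2851], 0.03, 444, [196.0, 272.0], [89.0, 165.0, 144.0], 0.0744)
([0.5653, -0.4148], 0.0307, 675, [170.0, 341.0], [89.0, 165.0, 144.0], 0.0745)
([0.496, -0.6421], 0.0249, 267, [25.0, 387.0], [104.0, 150.0, 74.0], 0.0744)
([0.632, -0.655], 0.0217, 180, [46.0, 456.0], [14.0, 174.0, 44.0], 0.075)
 units [-2.863 -1.356 -0.018] yaw -0.119 tcp [0.5492 0.0174 0.1687] t 11.3
```

The ruler is at board x = -0.089, parallel to the edge. Tool axes now match the board axes, so next is the tub at (0.449, -0.143).

Call:
jog_arm:
  commands: [-0.477,-0.226,0,0,0,0,85,-0.477,-0.226,0,0,0,0,85,-0.477,-0.226,0,0,0,0,85,-0.477,-0.226,0,0,0,0,85,-0.477,-0.226,0,0,0,0,85,-0.477,-0.22,0,0,0,0,85,0,0,0.6,0,0,0,85,0,0,0.6,0,0,0,85,0,0,0.6,0,0,0,85,0,0,0.5,0,0,0,85,0,0,0.5,0,0,0,85,0,0,0,0,0,0,85,0,0,0,0,0,0,50,0,0,0,0,0,0,50,0,0,0,0,0,0,50,0,0,0,0,0,0,50,0,0,0,0,0,0,50]
  newtons: 22

```text
t: 13.42
tool_pos: [0.4505, -0.1442, 0.0041]
tool_rot: [2.348, 2.084, 0.001]
contact_force: [-0.1, 0.4, 5.5]
opening: 0.0575
grip_force: 24.7
```

```bash
sed -i 's/^B=.*/B=np.array([.6385,.0105]); BY=-.1185/' h.py; python3 -c "
from h import *
p,M,o=pose(); t=bw(0,.06,p[2]); go(t)"
```

```text
units [3.931e+00 2.804e+00 3.000e-03] yaw -0.1189 tcp [ 0.4505 -0.1442  0.0041] t 13.43
```

Call:
jog_arm:
  commands: [0,0,-0.3,0,0,0,50,0,0,-0.4,0,0,0,50,0,0,-0.4,0,0,0,50,0.3,0.2,0,0,0,0,50,0.45,0.33,0,0,0,0,50,0.45,0.33,0,0,0,0,50,0.45,0.33,0,0,0,0,50,0.45,0.33,0,0,0,0,50,0.45,0.33,0,0,0,0,50,0.45,0.33,0,0,0,0,50,0.45,0.33,0,0,0,0,50,0.3,0.2,0,0,0,0,50,0.18,0.09,0,0,0,0,50,0,0,0,0,0,0,50,0,0,0,0,0,0,50]

```text
t: 15.3
tool_pos: [0.6435, 0.0701, 0.0682]
tool_rot: [-2.35, -2.085, 0.001]
contact_force: [-0.1, 0.3, -2.2]
opening: 0.0577
grip_force: 24.8
```

```bash
python3 - <<'E'
from h import *
p,M,o=pose(); go(bw(0,.06,.0121)); print(o['opening'],o['grip_force'],o['contact_force'])
im=eyes.get_image("side"); save(im,'s2.png'); P=world(im)
hsv=cv2.cvtColor(im["image"],cv2.COLOR_RGB2HSV)
m=(np.hypot(P[...,0]-p[0],P[...,1]-p[1])<.045)&(hsv[...,0]>80)&(hsv[...,0]<95)&(hsv[...,1]>90)&(P[...,2]>.05); q=P[m]; print('lid',len(q),np.percentile(q,[2,50,98],axis=0).round(4))
E
```

```text
units [0.004 0.035 0.934] yaw -0.1194 tcp [0.6435 0.0701 0.0682] t 15.3
0.05770994448750055 24.760218858718872 [-0.11881209  0.31433655 -2.15956461]
lid 356 [[0.614  0.0405 0.1236]
 [0.64   0.0583 0.1363]
 [0.6688 0.0934 0.2315]]
```

Call:
jog_arm:
  commands: [0,0.02,0.3,0,0,0,50,0,0,0.3,0,0,0,50,0,0,0.2,0,0,0,50,0,0,0.08,0,0,0,50,0,0,0.03,0,0,0,50,0,0,0,0,0,0,50,0,0,0,0,0,0,50]

```text
t: 16.23
tool_pos: [0.646, 0.0705, 0.0147]
tool_rot: [2.349, 2.085, 0.002]
contact_force: [0.8, 0.2, -2.5]
opening: 0.0573
grip_force: 24.8
```

Call:
jog_arm:
  commands: [0,0,0.02,0,0,0,50,0,0,0.02,0,0,0,50,0,0,0,0,0,0,50,0,0,0,0,0,0,50]

```text
t: 16.73
tool_pos: [0.6456, 0.0705, 0.0122]
tool_rot: [2.349, 2.085, 0.001]
contact_force: [-2.9, 0.6, 3.8]
opening: 0.0576
grip_force: 25.0
```

The tub is down. I'll release, rise and move above the second tub at (0.4305, -0.285).

Call:
jog_arm:
  commands: [0,0,0,0,0,0,85,0,0,0,0,0,0,85,0,0,0,0,0,0,85,0,0,-0.3,0,0,0,85,0,0,-0.7,0,0,0,85,0,0,-0.8,0,0,0,85,-0.3,-0.1,0,0,0,0,85,-0.6,-0.28,0,0,0,0,85,-0.6,-0.28,0,0,0,0,85,-0.6,-0.28,0,0,0,0,85,-0.6,-0.28,0,0,0,0,85,-0.6,-0.28,0,0,0,0,85,-0.6,-0.28,0,0,0,0,85,-0.6,-0.28,0,0,0,0,85,-0.6,-0.28,0,0,0,0,85,-0.6,-0.28,0,0,0,0,85,-0.6,-0.24,0,0,0,0,85,0,0,0,0,0,0,85]

```text
t: 18.98
tool_pos: [0.4286, -0.2862, 0.1196]
tool_rot: [2.354, 2.081, -0.001]
contact_force: [0.9, 0.3, -0.1]
opening: 0.0851
grip_force: 0.0
```

```bash
cat >> h.py <<'E'
def tubs():
    out,im,_=lids("side",.06,.1); r=[]
    for o in out:
        if .02<o[1]<.04 and 80<o[4][0]<95: r.append(o); print(o[0],o[1],o[2],'z',o[5])
    return r
E
python3 -c "
from h import *
tubs(); go([.4305,-.285,0])"
```

```text
[0.6443, 0.0709] 0.0308 351 z 0.08
[0.4297, -0.2849] 0.0305 762 z 0.0725
[0.564, -0.414] 0.0307 969 z 0.0725
 units [0.003 0.02  1.991] yaw -0.1216 tcp [ 0.4293 -0.2851  0.1194] t 19.02
```

Call:
jog_arm:
  commands: [0,0.02,0.6,0,0,0,85,0,0,0.6,0,0,0,85,0,0,0.5,0,0,0,85,0,0,0.25,0,0,0,85,0,0,0,0,0,0,85,0,0,0,0,0,0,50,0,0,0,0,0,0,50,0,0,0,0,0,0,50,0,0,0,0,0,0,50,0,0,0,0,0,0,50]

```text
t: 20.27
tool_pos: [0.4323, -0.2855, 0.0043]
tool_rot: [2.348, 2.084, 0.001]
contact_force: [-0.8, 1.1, 6.2]
opening: 0.0572
grip_force: 24.6
```

```bash
python3 -c "
from h import *
p,M,o=pose(); print(o['grip_force'],o['opening'],o['contact_force']); go(bw(0,-.03,p[2]+.008))"
```

```text
24.560592770576477 0.05720115337358874 [-0.76970376  1.12832984  6.16192938]
 units [ 4.807  2.827 -0.134] yaw -0.119 tcp [ 0.4323 -0.2855  0.0043] t 20.27
```

Call:
jog_arm:
  commands: [0,0,-0.3,0,0,0,50,0,0,-0.4,0,0,0,50,0,0,-0.4,0,0,0,50,0.3,0.17,0,0,0,0,50,0.45,0.265,0,0,0,0,50,0.45,0.265,0,0,0,0,50,0.45,0.265,0,0,0,0,50,0.45,0.265,0,0,0,0,50,0.45,0.265,0,0,0,0,50,0.45,0.265,0,0,0,0,50,0.45,0.265,0,0,0,0,50,0.45,0.265,0,0,0,0,50,0.45,0.265,0,0,0,0,50,0.3,0.18,0,0,0,0,50,0.15,0.09,0,0,0,0,50,0,0,0,0,0,0,50,0,0,0,0,0,0,50]

```text
t: 22.4
tool_pos: [0.6333, -0.0195, 0.0684]
tool_rot: [-2.35, -2.084, 0.001]
contact_force: [-0.7, -0.8, -2.4]
opening: 0.0575
grip_force: 24.6
```

```bash
python3 -c "
from h import *
p,M,o=pose(); print(o['grip_force'],o['opening'],o['contact_force']); go(bw(0,-.03,.0123))"
```

```text
24.62578296661377 0.057470677970870424 [-0.71812162 -0.77006171 -2.43791314]
 units [0.007 0.027 0.935] yaw -0.1197 tcp [ 0.6333 -0.0195  0.0684] t 22.4
```

Call:
jog_arm:
  commands: [0,0.02,0.3,0,0,0,50,0,0,0.3,0,0,0,50,0,0,0.2,0,0,0,50,0,0,0.08,0,0,0,50,0,0,0.03,0,0,0,50,0,0,0.02,0,0,0,50,0,0,0.015,0,0,0,50,0,0,0,0,0,0,50,0,0,0,0,0,0,50]

```text
t: 23.52
tool_pos: [0.6355, -0.0189, 0.0124]
tool_rot: [2.349, 2.085, 0.001]
contact_force: [1.5, 0.5, -1.2]
opening: 0.0575
grip_force: 24.8
```

Call:
jog_arm:
  commands: [0,0,0.015,0,0,0,50,0,0,0,0,0,0,50,0,0,0,0,0,0,85,0,0,0,0,0,0,85,0,0,0,0,0,0,85,0,0,-0.3,0,0,0,85,0,0,-0.7,0,0,0,85,0,0,-0.8,0,0,0,85,-0.3,-0.02,0,0,0,0,85,-0.6,-0.035,0,0,0,0,85,-0.6,-0.035,0,0,0,0,85,-0.6,-0.035,0,0,0,0,85,-0.6,-0.035,0,0,0,0,85,-0.6,-0.035,0,0,0,0,85,-0.6,-0.035,0,0,0,0,85,-0.6,-0.035,0,0,0,0,85,-0.6,-0.035,0,0,0,0,85,-0.6,-0.035,0,0,0,0,85,-0.6,-0.035,0,0,0,0,85,-0.38,-0.02,0,0,0,0,85]

```text
t: 26.02
tool_pos: [0.5632, -0.4158, 0.1187]
tool_rot: [-2.351, -2.083, 0.0]
contact_force: [-0.2, 0.4, -0.2]
opening: 0.0849
grip_force: 0.0
```

```bash
python3 -c "
from h import *
tubs(); go([.5648,-.414,0.002])"
```

```text
[0.6448, 0.0693] 0.0311 350 z 0.08
[0.6347, -0.0191] 0.0301 415 z 0.08
[0.564, -0.4145] 0.0298 959 z 0.0726
 units [0.075 0.027 1.947] yaw -0.1219 tcp [ 0.5627 -0.4181  0.1188] t 26.07
```

Call:
jog_arm:
  commands: [0.06,0.02,0.6,0,0,0,85,0,0,0.6,0,0,0,85,0,0,0.5,0,0,0,85,0,0,0.25,0,0,0,85,0,0,0,0,0,0,85,0,0,0,0,0,0,50,0,0,0,0,0,0,50,0,0,0,0,0,0,50,0,0,0,0,0,0,50,0,0,0,0,0,0,50]

```text
t: 27.32
tool_pos: [0.5668, -0.4117, 0.0042]
tool_rot: [2.347, 2.083, 0.0]
contact_force: [-0.4, 0.3, 6.1]
opening: 0.0572
grip_force: 24.7
```

```bash
python3 -c "
from h import *
p,M,o=pose(); print(o['grip_force'],o['opening'],o['contact_force']); go(bw(0,-.118,p[2]+.008))"
```

```text
24.67431664466858 0.05723875554731417 [-0.37519216  0.27572641  6.12916739]
 units [ 5.161  0.352 -0.142] yaw -0.1189 tcp [ 0.5668 -0.4117  0.0042] t 27.32
```

Call:
jog_arm:
  commands: [0,0,-0.3,0,0,0,50,0,0,-0.4,0,0,0,50,0,0,-0.4,0,0,0,50,0.3,0.02,0,0,0,0,50,0.45,0.03,0,0,0,0,50,0.45,0.03,0,0,0,0,50,0.45,0.03,0,0,0,0,50,0.45,0.03,0,0,0,0,50,0.45,0.03,0,0,0,0,50,0.45,0.03,0,0,0,0,50,0.45,0.03,0,0,0,0,50,0.45,0.03,0,0,0,0,50,0.45,0.03,0,0,0,0,50,0.45,0.03,0,0,0,0,50,0.3,0.02,0,0,0,0,50,0.06,0.01,0,0,0,0,50,0,0,0,0,0,0,50,0,0,0,0,0,0,50]

```text
t: 29.58
tool_pos: [0.6233, -0.1066, 0.0678]
tool_rot: [2.35, 2.084, -0.0]
contact_force: [-1.1, -0.4, -2.1]
opening: 0.0575
grip_force: 24.5
```

```bash
python3 -c "
from h import *
p,M,o=pose(); print(o['grip_force'],o['opening'],o['contact_force']); go(bw(0,-.118,.0123))"
```

```text
24.486812353134155 0.05752783761113319 [-1.12095894 -0.40979793 -2.08006599]
 units [0.001 0.021 0.926] yaw -0.1199 tcp [ 0.6233 -0.1066  0.0678] t 29.57
```

Call:
jog_arm:
  commands: [0,0.02,0.3,0,0,0,50,0,0,0.3,0,0,0,50,0,0,0.2,0,0,0,50,0,0,0.08,0,0,0,50,0,0,0.03,0,0,0,50,0,0,0.02,0,0,0,50,0,0,0.015,0,0,0,50,0,0,0.01,0,0,0,50,0,0,0,0,0,0,50,0,0,0,0,0,0,50]

```text
t: 30.82
tool_pos: [0.6252, -0.106, 0.0122]
tool_rot: [2.349, 2.085, 0.001]
contact_force: [-3.0, 0.7, 5.7]
opening: 0.0575
grip_force: 25.1
```

Call:
jog_arm:
  commands: [0,0,0,0,0,0,85,0,0,0,0,0,0,85,0,0,0,0,0,0,85,0,0,-0.3,0,0,0,85,0,0,-0.7,0,0,0,85,0,0,-0.8,0,0,0,85,-0.3,-0.03,0,0,0,0,85,-0.6,-0.07,0,0,0,0,0,-0.6,-0.07,0,0,0,0,0,-0.6,-0.07,0,0,0,0,0,-0.6,-0.07,0,0,0,0,0,-0.6,-0.07,0,0,0,0,0,-0.09,0,0,0,0,0,0,0,0,0,0,0,0,0,0,0,0,0,0,0,0]

```text
t: 32.7
tool_pos: [0.5779, -0.3042, 0.1185]
tool_rot: [-2.348, -2.086, -0.0]
contact_force: [0.0, 0.1, 0.2]
opening: 0.0
grip_force: 0.0
```

```bash
cat >> h.py <<'E'
def check(name):
    tubs()
    im=eyes.get_image("scene"); save(im,name); P=world(im)
    for c in ("scene","side"):
        im=eyes.get_image(c); P=world(im); z=P[...,2]
        m=(z>.017)&(z<.032)&(np.abs(P[...,0]-.55)<.05)&(np.abs(P[...,1]-.02)<.13); 
        try: print(c,'rib',rect(im,m,.025))
        except Exception as e: print(e)
        for d in nets.silhouettes(c,"shutter_top")[:1]:
            q=P[d["mask"]]; q=q[q[:,2]>np.nanpercentile(q[:,2],60)]; print('shutter',d["p"],np.nanmedian(q,0).round(4),d["bbox"])
E
python3 -c "
from h import *
check('sc3.png'); go([.5785,-.305,0])"
```

```text
[0.6447, 0.0728] 0.0324 352 z 0.0799
[0.6336, -0.0189] 0.031 389 z 0.0804
[0.6195, -0.1108] 0.0282 229 z 0.0794
scene rib (array([552.8,  17.3]), array([123.3,  19.7]), 83.25)
shutter 0.61 [ 0.5805 -0.3043  0.0255] [219.4, 323.2, 242.1, 338.3]
side rib (array([546.6,  15.5]), array([123.9,  14.2]), 83.18)
shutter 0.81 [ 0.5784 -0.3065  0.0235] [406.2, 331.9, 431.0, 351.6]
 units [-0.005  0.009  1.977] yaw -0.1182 tcp [ 0.578  -0.3046  0.1186] t 33.0
```

View pics/sc3.png

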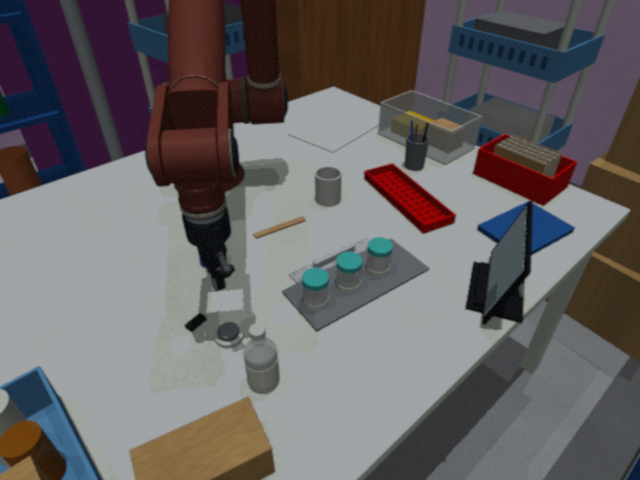

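The picture shows all three turquoise tubs standing on the board at (316,285), (348,270) and (380,256). The ruler lies along the near edge at (330,258), and nothing else has moved. Next I press the shutter.

Call:
jog_arm:
  commands: [0,0,0.5,0,0,0,0,0,0,0.6,0,0,0,0,0,0,0.5,0,0,0,0,0,0,0.2,0,0,0,0,0,0,0.1,0,0,0,0,0,0,0.06,0,0,0,0,0,0,0.04,0,0,0,0,0,0,0,0,0,0,0,0,0,0,0,0,0,0]

```text
t: 34.12
tool_pos: [0.5781, -0.3054, -0.0008]
tool_rot: [2.349, 2.085, 0.0]
contact_force: [0.0, -0.5, 0.6]
opening: -0.0
grip_force: 0.0
```

Call:
jog_arm:
  commands: [0,0,0.05,0,0,0,0,0,0,0.05,0,0,0,0,0,0,0.03,0,0,0,0,0,0,0,0,0,0,0,0,0,0,0,0,0,0]

```text
t: 34.75
tool_pos: [0.5783, -0.3055, -0.0086]
tool_rot: [2.349, 2.085, 0.0]
contact_force: [0.6, -0.4, 3.6]
opening: -0.0002
grip_force: 2.2
```

Call:
jog_arm:
  commands: [0,0,0.04,0,0,0,0,0,0,0.03,0,0,0,0,0,0,0,0,0,0,0,0,0,0,0,0,0,0]

```text
t: 35.25
tool_pos: [0.5785, -0.3056, -0.0096]
tool_rot: [2.349, 2.086, -0.0]
contact_force: [-6.6, 4.5, 20.5]
opening: -0.0003
grip_force: 10.4
```

The button is bottomed out at 20 N. I'll hold briefly, let it up and rise.

Call:
jog_arm:
  commands: [0,0,0,0,0,0,0,0,0,0,0,0,0,0,0,0,-0.2,0,0,0,0,0,0,-0.5,0,0,0,0,0,0,-0.7,0,0,0,0,0,0,-0.7,0,0,0,85,0,0,0,0,0,0,85,0,0,0,0,0,0,85,0,0,0,0,0,0,85]

```text
t: 36.38
tool_pos: [0.5764, -0.3042, 0.1099]
tool_rot: [-2.346, -2.083, 0.002]
contact_force: [0.2, 0.0, -0.2]
opening: 0.0723
grip_force: 0.0
```

```bash
python3 - <<'E'
from h import *
check('sc4.png'); p,M,o=pose(); print(p)
for c in ("scene","side"):
    im=eyes.get_image(c); P=world(im); h=cv2.cvtColor(im["image"],cv2.COLOR_RGB2HSV)
    red=((h[...,0]<8)|(h[...,0]>172))&(h[...,1]>150)&(P[...,2]<.034)&(P[...,2]>.0)&(P[...,0]>.25)&(P[...,0]<.75)&(np.abs(P[...,1]-.36)<.13)
    m=cv2.morphologyEx(red.astype(np.uint8),cv2.MORPH_OPEN,np.ones((2,2)))>0
    top=m&(P[...,2]>.024); q=(P[top][:,:2]*1000).astype(np.float32); r=cv2.minAreaRect(q); print(c,'rim',r)
    q=(P[m][:,:2]*1000).astype(np.float32); print(c,'all',cv2.minAreaRect(q))
E
```

```text
[0.6455, 0.0698] 0.03 353 z 0.0799
[0.6341, -0.0191] 0.0303 309 z 0.0806
scene rib (array([553.4,  20.2]), array([117.5,  20.2]), 83.5)
shutter 0.43 [0.3924 0.5154 0.0986] [407.8, 122.0, 428.1, 169.4]
side rib (array([546.8,  15.4]), array([123.9,  14. ]), 83.38)
shutter 0.68 [ 0.5766 -0.3044  0.0238] [404.7, 333.7, 428.2, 350.0]
[ 0.57758335 -0.30501736  0.11199798]
scene rim ((496.7091064453125, 354.3629150390625), (108.06104278564453, 310.2897644042969), 75.124755859375)
scene all ((493.98724365234375, 354.7138671875), (104.93132781982422, 313.86895751953125), 74.14261627197266)
side rim ((481.6765441894531, 298.182373046875), (228.2421112060547, 306.68841552734375), 76.51203918457031)
side all ((495.55267333984375, 311.83648681640625), (231.29005432128906, 325.57672119140625), 82.33457946777344)
```

```bash
python3 - <<'E'
from h import *
im=eyes.get_image("scene"); P=world(im); m=(P[...,2]>.03)&(P[...,2]<.25)&(P[...,0]>.66)&(P[...,0]<1)&(P[...,1]>.05)&(P[...,1]<.5)
q=P[m]; print(np.percentile(q,[1,50,99],axis=0).round(3)); 
go([.6457,.0705,.13]); 
E
```

```text
[[0.664 0.053 0.032]
 [0.889 0.188 0.112]
 [0.955 0.331 0.182]]
 units [ 6.351  0.38  -0.291] yaw -0.119 tcp [ 0.5778 -0.3052  0.1125] t 36.83
```

Call:
jog_arm:
  commands: [0.3,0.02,-0.3,0,0,0,85,0.55,0.033,0,0,0,0,85,0.55,0.033,0,0,0,0,85,0.55,0.033,0,0,0,0,85,0.55,0.033,0,0,0,0,85,0.55,0.033,0,0,0,0,85,0.55,0.033,0,0,0,0,85,0.55,0.033,0,0,0,0,85,0.55,0.033,0,0,0,0,85,0.55,0.033,0,0,0,0,85,0.55,0.033,0,0,0,0,85,0.4,0.02,0,0,0,0,85,0.15,0.01,0,0,0,0,85,0,0,0,0,0,0,85,0,0,0,0,0,0,85]

```text
t: 38.7
tool_pos: [0.6456, 0.0696, 0.1306]
tool_rot: [2.35, 2.084, -0.001]
contact_force: [0.2, 0.1, -0.3]
opening: 0.085
grip_force: 0.0
```

```bash
python3 - <<'E'
from h import *
tubs(); go([.6455,.0705,.02]); im=eyes.get_image("wrist"); P=world(im)
h=cv2.cvtColor(im["image"],cv2.COLOR_RGB2HSV)
red=((h[...,0]<8)|(h[...,0]>172))&(h[...,1]>120)&(P[...,1]>.2)&(P[...,2]<.05); print(red.sum())
if red.sum()>300: print(rect(im,red,.03))
E
```

```text
[0.6476, 0.0702] 0.032 348 z 0.0801
[0.6348, -0.0187] 0.0317 416 z 0.0801
[0.624, -0.1098] 0.0309 492 z 0.0802
 units [ 0.017 -0.003  1.843] yaw -0.1202 tcp [0.6456 0.0695 0.1306] t 38.75
63
```

Call:
jog_arm:
  commands: [0.02,0,0.6,0,0,0,85,0,0,0.6,0,0,0,85,0,0,0.4,0,0,0,85,0,0,0.24,0,0,0,85,0,0,0,0,0,0,85,0,0,0,0,0,0,50,0,0,0,0,0,0,50,0,0,0,0,0,0,50,0,0,0,0,0,0,50,0,0,0,0,0,0,50,0,0,-0.3,0,0,0,50,0,0,-0.4,0,0,0,50,0,0,-0.6,0,0,0,50,0,0,0,0,0,0,50]

```text
t: 40.55
tool_pos: [0.6485, 0.0717, 0.1025]
tool_rot: [2.346, 2.082, 0.009]
contact_force: [0.4, 0.0, -2.3]
opening: 0.0575
grip_force: 24.7
```

```bash
cat >> h.py <<'E'
C=np.array([.4965,.3545]); CY=-.262
def cw(x,z): return np.array([C[0]+x*np.cos(CY),C[1]+x*np.sin(CY),z])
E
python3 -c "
from h import *
p,M,o=pose(); print(o['grip_force'],o['opening']); go(cw(.095,p[2]))"
```

```text
24.733750820159912 0.05751197971603921
 units [ 4.154 -1.508 -0.008] yaw -0.1189 tcp [0.6485 0.0717 0.1025] t 40.55
```

Call:
jog_arm:
  commands: [0.25,-0.1,0,0,0,0,50,0.42,-0.155,0,0,0,0,50,0.42,-0.155,0,0,0,0,50,0.42,-0.155,0,0,0,0,50,0.42,-0.155,0,0,0,0,50,0.42,-0.155,0,0,0,0,50,0.42,-0.155,0,0,0,0,50,0.42,-0.155,0,0,0,0,50,0.42,-0.155,0,0,0,0,50,0.35,-0.13,0,0,0,0,50,0.19,-0.04,0,0,0,0,50,0,0,0,0,0,0,50,0,0,0,0,0,0,50]

```text
t: 42.18
tool_pos: [0.5856, 0.329, 0.098]
tool_rot: [2.35, 2.085, -0.001]
contact_force: [0.6, -0.2, -2.5]
opening: 0.0576
grip_force: 24.6
```

```bash
python3 - <<'E'
from h import *
p,M,o=pose(); go(cw(.095,0)); print(o['grip_force'])
im=eyes.get_image("wrist"); save(im,'w5.png'); P=world(im)
h=cv2.cvtColor(im["image"],cv2.COLOR_RGB2HSV)
red=((h[...,0]<8)|(h[...,0]>172))&(h[...,1]>120)&(P[...,1]>.2)&(P[...,2]<.05); q=P[red&(P[...,2]>.02)]
print(red.sum(),cv2.minAreaRect((q[:,:2]*1000).astype(np.float32)))
for d in nets.silhouettes("wrist","basket")[:2]: print(d["p"],rect(im,d["mask"],.03),d["bbox"])
E
```

```text
units [0.022 0.043 1.633] yaw -0.1196 tcp [0.5856 0.329  0.098 ] t 42.17
24.64066833257675
50383 ((595.9961547851562, 329.7091064453125), (106.03994750976562, 508.0067443847656), 74.88440704345703)
0.92 (array([501.7, 356.2]), array([107.8, 295.6]), 74.82) [1.3, 120.5, 422.1, 299.1]
```

View pics/w5.png

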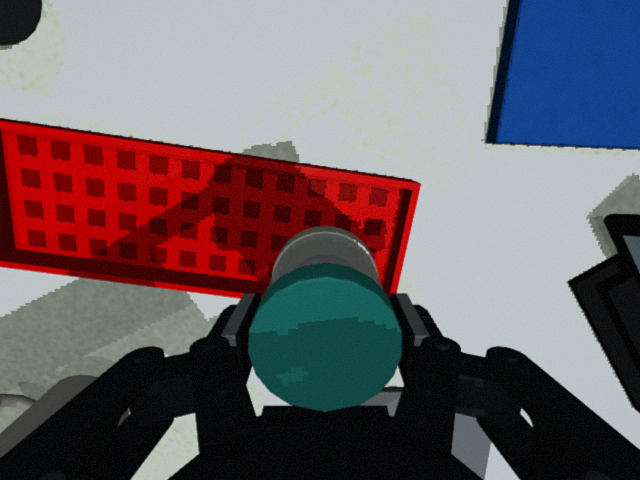

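The wrist view shows the basket with its right end at (417,183)–(398,290), and the held tub over its floor near (325,260). The basket pose is confirmed, so I lower.

Call:
jog_arm:
  commands: [0.02,0.04,0.3,0,0,0,50,0,0,0.4,0,0,0,50,0,0,0.3,0,0,0,50,0,0,0.15,0,0,0,50,0,0,0.05,0,0,0,50,0,0,0.02,0,0,0,50,0,0,0,0,0,0,50,0,0,0,0,0,0,50]

```text
t: 43.28
tool_pos: [0.5885, 0.3308, 0.0259]
tool_rot: [2.349, 2.085, 0.002]
contact_force: [-1.0, -0.6, -2.1]
opening: 0.0575
grip_force: 24.6
```

Call:
jog_arm:
  commands: [0,0,0.03,0,0,0,50,0,0,0.03,0,0,0,50,0,0,0.02,0,0,0,50,0,0,0,0,0,0,50,0,0,0,0,0,0,50]

```text
t: 43.9
tool_pos: [0.5879, 0.3306, 0.0202]
tool_rot: [-2.35, -2.085, -0.0]
contact_force: [0.1, -0.2, -2.1]
opening: 0.0573
grip_force: 24.6
```

Call:
jog_arm:
  commands: [0,0,0.02,0,0,0,50,0,0,0.02,0,0,0,50,0,0,0,0,0,0,50,0,0,0,0,0,0,50]

```text
t: 44.4
tool_pos: [0.5882, 0.3306, 0.0191]
tool_rot: [2.349, 2.085, 0.0]
contact_force: [-3.8, -1.8, 5.6]
opening: 0.0573
grip_force: 25.2
```

Call:
jog_arm:
  commands: [0,0,0,0,0,0,85,0,0,0,0,0,0,85,0,0,0,0,0,0,85,0,0,-0.3,0,0,0,85,0,0,-0.7,0,0,0,85,0,0,-0.9,0,0,0,85,-0.3,0.07,0,0,0,0,85,-0.55,0.14,0,0,0,0,85,-0.55,0.14,0,0,0,0,85,-0.55,0.14,0,0,0,0,85,-0.55,0.14,0,0,0,0,85,-0.55,0.14,0,0,0,0,85,-0.55,0.14,0,0,0,0,85,-0.55,0.14,0,0,0,0,85,-0.55,0.14,0,0,0,0,85,-0.55,0.14,0,0,0,0,85,-0.34,0.1,0,0,0,0,85,-0.1,0.03,0,0,0,0,85,0,0,0,0,0,0,85]

```text
t: 46.78
tool_pos: [0.6343, -0.0186, 0.1317]
tool_rot: [-2.349, -2.085, -0.0]
contact_force: [1.1, 0.5, -0.2]
opening: 0.0848
grip_force: 0.0
```

```bash
python3 -c "
from h import *
tubs(); go([.635,-.019,.02])"
```

```text
[0.5876, 0.3272] 0.0312 244 z 0.0768
[0.6343, -0.0175] 0.0333 413 z 0.0803
[0.6241, -0.1095] 0.0305 490 z 0.0802
 units [-0.014  0.014  1.862] yaw -0.1185 tcp [ 0.6343 -0.0181  0.1318] t 46.83
```

Call:
jog_arm:
  commands: [0,0,0.6,0,0,0,85,0,0,0.6,0,0,0,85,0,0,0.4,0,0,0,85,0,0,0.25,0,0,0,85,0,0,0,0,0,0,85,0,0,0,0,0,0,50,0,0,0,0,0,0,50,0,0,0,0,0,0,50,0,0,0,0,0,0,50,0,0,0,0,0,0,50,0,0,-0.3,0,0,0,50,0,0,-0.4,0,0,0,50,0,0,-0.6,0,0,0,50,0,0,0,0,0,0,50,0,0,0,0,0,0,50]

```text
t: 48.7
tool_pos: [0.6335, -0.0188, 0.0975]
tool_rot: [-2.349, -2.084, 0.002]
contact_force: [0.7, -0.6, -2.0]
opening: 0.0572
grip_force: 24.6
```

```bash
python3 -c "
from h import *
p,M,o=pose(); print(o['grip_force'],o['opening']); go(cw(-.005,p[2]))"
```

```text
24.623133838176727 0.057216252639380724
 units [ 5.918 -3.088  0.006] yaw -0.1191 tcp [ 0.6335 -0.0188  0.0975] t 48.7
```

Call:
jog_arm:
  commands: [0.25,-0.13,0,0,0,0,50,0.45,-0.235,0,0,0,0,50,0.45,-0.235,0,0,0,0,50,0.45,-0.235,0,0,0,0,50,0.45,-0.235,0,0,0,0,50,0.45,-0.235,0,0,0,0,50,0.45,-0.235,0,0,0,0,50,0.45,-0.235,0,0,0,0,50,0.45,-0.235,0,0,0,0,50,0.45,-0.235,0,0,0,0,50,0.45,-0.235,0,0,0,0,50,0.45,-0.235,0,0,0,0,50,0.45,-0.235,0,0,0,0,50,0.25,-0.13,0,0,0,0,50,0.02,0,0,0,0,0,50,0,0,0,0,0,0,50,0,0,0,0,0,0,50]

```text
t: 50.82
tool_pos: [0.4935, 0.3549, 0.0987]
tool_rot: [2.351, 2.084, -0.0]
contact_force: [0.1, -0.6, -1.7]
opening: 0.0574
grip_force: 24.5
```

```bash
python3 -c "
from h import *
p,M,o=pose(); print(o['grip_force'],o['opening']); go(cw(-.005,.0191))"
```

```text
24.507080018520355 0.05742661653645064
 units [ 0.012 -0.031  1.327] yaw -0.1202 tcp [0.4935 0.3549 0.0987] t 50.83
```

Call:
jog_arm:
  commands: [0.01,-0.02,0.3,0,0,0,50,0,0,0.4,0,0,0,50,0,0,0.3,0,0,0,50,0,0,0.15,0,0,0,50,0,0,0.07,0,0,0,50,0,0,0.04,0,0,0,50,0,0,0.02,0,0,0,50,0,0,0.02,0,0,0,50,0,0,0,0,0,0,50,0,0,0,0,0,0,50]

```text
t: 52.08
tool_pos: [0.4921, 0.3566, 0.021]
tool_rot: [2.35, 2.085, 0.001]
contact_force: [0.8, 1.2, -2.2]
opening: 0.0575
grip_force: 24.5
```

Call:
jog_arm:
  commands: [0,0,0.02,0,0,0,50,0,0,0.02,0,0,0,50,0,0,0,0,0,0,50,0,0,0,0,0,0,50]

```text
t: 52.58
tool_pos: [0.4922, 0.3567, 0.0198]
tool_rot: [2.35, 2.086, 0.0]
contact_force: [-3.4, -2.4, 5.8]
opening: 0.0571
grip_force: 25.1
```

Call:
jog_arm:
  commands: [0,0,0,0,0,0,85,0,0,0,0,0,0,85,0,0,0,0,0,0,85,0,0,-0.3,0,0,0,85,0,0,-0.7,0,0,0,85,0,0,-0.9,0,0,0,85,-0.3,0.13,0,0,0,0,85,-0.6,0.25,0,0,0,0,85,-0.6,0.25,0,0,0,0,85,-0.6,0.25,0,0,0,0,85,-0.6,0.25,0,0,0,0,85,-0.6,0.25,0,0,0,0,85,-0.6,0.25,0,0,0,0,85,-0.6,0.25,0,0,0,0,85,-0.6,0.25,0,0,0,0,85,-0.6,0.25,0,0,0,0,85,-0.6,0.25,0,0,0,0,85,-0.6,0.25,0,0,0,0,85,-0.4,0.17,0,0,0,0,85,-0.11,0.06,0,0,0,0,85]

```text
t: 55.08
tool_pos: [0.6245, -0.1084, 0.1324]
tool_rot: [-2.351, -2.083, -0.0]
contact_force: [-0.6, -0.3, -0.3]
opening: 0.0847
grip_force: 0.0
```

```bash
python3 -c "
from h import *
tubs(); go([.625,-.107,.02])"
```

```text
[0.586, 0.3278] 0.0312 237 z 0.0769
[0.4938, 0.3542] 0.0339 249 z 0.0766
[0.6227, -0.1093] 0.0308 487 z 0.0802
 units [0.021 0.003 1.873] yaw -0.1203 tcp [ 0.6247 -0.1082  0.1324] t 55.12
```

Call:
jog_arm:
  commands: [0,0,0.6,0,0,0,85,0,0,0.6,0,0,0,85,0,0,0.4,0,0,0,85,0,0,0.25,0,0,0,85,0,0,0,0,0,0,85,0,0,0,0,0,0,50,0,0,0,0,0,0,50,0,0,0,0,0,0,50,0,0,0,0,0,0,50,0,0,0,0,0,0,50,0,0,-0.3,0,0,0,50,0,0,-0.4,0,0,0,50,0,0,-0.6,0,0,0,50,0,0,0,0,0,0,50,0,0,0,0,0,0,50]

```text
t: 57.0
tool_pos: [0.6237, -0.1069, 0.0983]
tool_rot: [-2.349, -2.085, 0.001]
contact_force: [-0.6, 0.1, -2.9]
opening: 0.0575
grip_force: 24.6
```

```bash
python3 -c "
from h import *
p,M,o=pose(); print(o['grip_force'],o['opening']); go(cw(-.1,p[2]))"
```

```text
24.60609644651413 0.057539613582422815
 units [ 7.622 -4.668  0.009] yaw -0.119 tcp [ 0.6237 -0.1069  0.0983] t 57.0
```

Call:
jog_arm:
  commands: [0.25,-0.15,0,0,0,0,50,0.46,-0.28,0,0,0,0,50,0.46,-0.28,0,0,0,0,50,0.46,-0.28,0,0,0,0,50,0.46,-0.28,0,0,0,0,50,0.46,-0.28,0,0,0,0,50,0.46,-0.28,0,0,0,0,50,0.46,-0.28,0,0,0,0,50,0.46,-0.28,0,0,0,0,50,0.46,-0.28,0,0,0,0,50,0.46,-0.28,0,0,0,0,50,0.46,-0.28,0,0,0,0,50,0.46,-0.28,0,0,0,0,50,0.46,-0.28,0,0,0,0,50,0.46,-0.28,0,0,0,0,50,0.46,-0.28,0,0,0,0,50,0.3,-0.2,0,0,0,0,50,0.17,-0.1,0,0,0,0,50,0,0,0,0,0,0,50,0,0,0,0,0,0,50]

```text
t: 59.5
tool_pos: [0.4017, 0.3794, 0.099]
tool_rot: [2.35, 2.085, -0.001]
contact_force: [0.7, -0.3, -1.1]
opening: 0.0572
grip_force: 24.5
```

```bash
python3 -c "
from h import *
p,M,o=pose(); print(o['grip_force'],o['opening']); go(cw(-.1,.0191))"
```

```text
24.48186546564102 0.057180801702209606
 units [ 0.015 -0.03   1.331] yaw -0.1195 tcp [0.4017 0.3794 0.099 ] t 59.5
```

Call:
jog_arm:
  commands: [0.01,-0.03,0.3,0,0,0,50,0,0,0.4,0,0,0,50,0,0,0.3,0,0,0,50,0,0,0.15,0,0,0,50,0,0,0.07,0,0,0,50,0,0,0.04,0,0,0,50,0,0,0.03,0,0,0,50,0,0,0.02,0,0,0,50,0,0,0.02,0,0,0,50,0,0,0,0,0,0,50,0,0,0,0,0,0,50]

```text
t: 60.88
tool_pos: [0.4003, 0.3811, 0.0203]
tool_rot: [-2.35, -2.085, -0.001]
contact_force: [-2.1, -1.0, 4.0]
opening: 0.0576
grip_force: 24.8
```

Call:
jog_arm:
  commands: [0,0,0,0,0,0,76,0,0,0,0,0,0,76,0,0,0,0,0,0,76,0,0,-0.3,0,0,0,76,0,0,-0.7,0,0,0,76,0,0,-0.9,0,0,0,80,0,0,-0.6,0,0,0,80,-0.3,0.13,0,0,0,0,80,-0.55,0.3,0,0,0,0,80,-0.55,0.3,0,0,0,0,80,-0.55,0.3,0,0,0,0,80,-0.55,0.3,0,0,0,0,80,-0.55,0.3,0,0,0,0,80,-0.55,0.3,0,0,0,0,80,-0.55,0.3,0,0,0,0,80,-0.55,0.3,0,0,0,0,80,-0.55,0.3,0,0,0,0,80,-0.4,0.25,0,0,0,0,80,0,0,0,0,0,0,80]

```text
t: 63.25
tool_pos: [0.5429, 0.0203, 0.169]
tool_rot: [-2.352, -2.081, 0.002]
contact_force: [0.2, -0.4, 0.6]
opening: 0.0797
grip_force: 0.0
```

```bash
python3 - <<'E'
from h import *
check('sc5.png')
im=eyes.get_image("wrist")
for nm,z in (("board",.008),("ruler",.005)):
    for d in nets.silhouettes("wrist",nm)[:2]: print(nm,d["p"],rect(im,d["mask"],z),d["bbox"])
P=world(im); z=P[...,2]; m=(z>.017)&(z<.032)&(np.abs(P[...,0]-.55)<.04)&(np.abs(P[...,1]-.02)<.12); print('rib',rect(im,m,.025))
p,M,o=pose(); print(p,o['t'],o['dq'].round(3) if hasattr(o['dq'],'round') else o['dq'])
E
```

```text
[0.5811, 0.3303] 0.0278 82 z 0.075
[0.5994, 0.3252] 0.0253 67 z 0.0764
[0.3972, 0.3807] 0.0349 251 z 0.0766
[0.4909, 0.3553] 0.0317 246 z 0.0767
scene rib (array([553.4,  17.2]), array([123.3,  20.8]), 83.31)
shutter 0.64 [ 0.5793 -0.3043  0.0253] [218.5, 317.8, 242.2, 340.6]
side rib (array([546.4,  13.8]), array([127.2,  14.2]), 83.18)
shutter 0.8 [ 0.5762 -0.3053  0.0235] [402.8, 332.9, 432.7, 352.4]
board 0.96 (array([638.9,  10.9]), array([328.6, 140.9]), 83.18) [347.0, 35.4, 520.5, 361.5]
ruler 0.84 (array([549.5,  19.7]), array([241.4,  41.8]), 83.16) [310.9, 90.8, 356.8, 329.0]
rib (array([549.4,  20.2]), array([119.6,  12. ]), 83.18)
[0.54306267 0.022823   0.16963252] 63.7 [-0.004  0.003 -0.002 -0.001 -0.001  0.   ]
```

View pics/sc5.png

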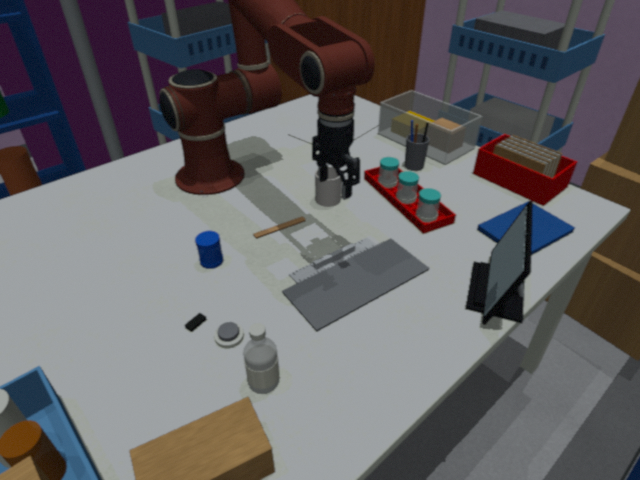

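The three tubs stand in the basket at (390,172), (408,187) and (428,205), the ruler is still flush at (328,258), and the bystanders haven't moved. I'll hand the job in.

```bash
python3 -c "
from h import *
print(job.finish_job())"
```

```text
the job is handed in; nothing more can be done
None
```

I handed the job in at about 64 s: ruler flush, shutter pressed and let up with all three tubs on the board, and the three tubs now upright in the red basket; the hand-in call returned no verdict.

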